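# Lock the router plate's insert ring with the pin spanner

## Robot

A 6-joint arm with a two-finger parallel gripper is mounted at the origin on the work surface. World frame = base frame: x ahead of the robot, y to its left, z up, the work surface at z = 0. Lengths are in m, angles in rad, forces in N, time in s.
With the tool pointing down it reaches from about 0.25 to 0.8 m from the base axis. Payload 3.9 kg.
Tool frame: the origin (TCP) lies at the very end of the fingers, on their centre line; the grasp point (between the pads) lies 19 mm behind it (grip_depth is the distance from the TCP to the grasp point, in m); y points along the fingers, z is the direction in which the jaws open and shut, and the axes are right-handed (so a half turn about y gives the same grasp; the last joint's range is limited). The gripper opens to 85 mm and grips with 20 to 120 N. Pads are 22 mm wide; open, the fingers measure 114 mm over their backs; the gripper's body (76 mm by 85 mm) begins 54 mm behind the grasp point. The pads swing forward as they close: fully open they stand 13 mm farther back than shut.
Start: joints at [1.104, 0.26, -0.138, 1.173, 0, 1.571], TCP at [0.236, 0.469, 0.231] pointing down, gripper open.
Joint ranges: [-2.78, 2.78], [-0.83, 1.72], [-1.28, 1.37], [-1.9, 2.12], [-1.57, 1.48], [-3.14, 3.14]. Speed limits (rad/s): [2.57, 2.57, 3.14, 3.14, 3.14, 3.14].

## Interface

Orientations are given as a rotation vector (axis times angle).
In Python, from plant import state, grab_frame, job_done, grip_depth gives the robot as it stands.
- The arm moves only by the tool send_rows, never from a script. Its argument "commands" is a list that holds one entry, the list of rows, each a list of 7 numbers: the opening, from 0 (shut) to 1 (fully open), then the shift along the tool's x, y, z in m, then the turn, a rotation vector about the tool's x, y, z in degrees. A call has 1 to 8 rows; each row is the pose to reach, as a shift and turn from the pose commanded when the call began, along the tool's axes at that moment; what a row does not reach only later rows make up. A row lasts 1/12 s, in which the tool goes at most 41.7 mm and 7.16 degrees, less where a joint would pass 70% of its speed; a pose out of reach is approached as far as the arm can. A call with a gripper value outside its range is refused whole. The fingers move at their own pace and stop on an object; the grip force is fixed at half the most. Time passes only in rows, so rows that repeat a pose let the fingers close. It gives the time, the measured TCP pose, the force and the opening at its end, in the units of the state.
- state(): the state, without advancing time (a new reading comes with each control period).
- grab_frame(name): name is "scene" or "top"; returns a dict with "img" (480x640x3 uint8, red, green, blue), "z_map" (480x640 float32, m along the optical axis (not along the pixel's ray), 0 where there is no reading), "fx", "fy", "cx", "cy" (pixels), "R" (3x3) and "t" (3): a world point X has camera coordinates R X + t. Camera axes: x right, y down, z forward; pixel columns grow to the right and rows downward; lengths in m; the calibration is good to about 2 mm. A picture is of the moment at which its call begins.
- job_done(): hands the job in, once; it reports no verdict.
The state is a dict: "clock": time; "qpos": joint angles; "joint_velocities": joint speeds; "joint_torque": joint torques, N m; "tcp_pos": TCP position; "tcp_rot": TCP orientation; "ft_force": force on the tool from outside, world axes, zero at the start; "torque": the same for the moment, N m; "opening": opening from 0.0 (shut) to 1.0 (fully open).
Only numpy, scipy, OpenCV 4.12 (cv2) and the standard library are available. Lean on these libraries where they do the work, as an engineer would, in place of code of your own. Each camera call takes 0.05 s, during which the arm holds its last target.

## Task

Take the larger of the two pin spanners, fit its two pins into the two holes of the ring sunk in the router plate, and turn the ring clockwise (seen from above) until it stops at its locked position. Then set the spanner down again, pins in the groove, on the wooden rest it came from, without dropping it. Turn the ring only with the spanner, not with the fingers, and leave the smaller spanner, the wrench and the wood offcut where they are.

Things in the scene. Friction and masses are not known exactly. Their poses are not given: they have to be found in the camera images.
- ring (a joint): Angle of the ring in the plate, rad, about the vertical axis, counter-clockwise from above positive. 0 = locked, a hard stop (the ring's and the plate's witness lines meet); it starts unlocked at 0.6 to 1.1; the far stop is at 1.25. Dry friction of about 0.3 N m holds it where it is left; clockwise turning lowers the value.
- ring_top (a point): Centre of the ring's top face, on the turning axis; z up. The x axis runs through both pin holes and turns with the ring. Flat aluminium ring, 116 mm outside, 40 mm centre opening, 12 mm thick, its top face 4 mm below the plate's top, in a 119 mm round recess. Two round through holes, 13 mm across, at x = +38 and -38 mm; space is free for 50 mm below them. A short dark line on the ring's top lies along its +y axis.
- plate: Dark router-table insert plate, 220 (x) by 250 (y) mm, 16 mm thick, on a plywood frame 54 mm high; fixed. Origin: on the table under its centre, under the ring's axis; its top is 70 mm above the table. With the ring locked, the ring's x axis is parallel to the plate's x axis. A short light line on the plate's top lies along its +y axis, beside the recess.
- spanner_grip (a point): Centre of the wooden grip of the larger spanner (half-way up the grip). z up, x along the spanner. The grip is a dark upright slab 66 mm long (x), 16 mm thick (y), 52 mm high, standing on a steel bar 100 mm long (x), 34 mm wide, 8 mm thick; the bar's underside is 34 mm below this point. Two steel pins, 9 mm across with tapered tips, stand out 18 mm below the bar's underside at x = +38 and -38 mm. Loose, 0.17 to 0.35 kg; the spanner is the same turned by half a turn.
- spanner_under (a point): Same spanner: centre of the bar's underside, 34 mm below spanner_grip; same axes. Fully fitted, the underside lies on the ring's top.
- small_spanner_grip (a point): Centre of the grip of the other, smaller spanner: the same but for a bar 76 mm long and pins at x = +26 and -26 mm, which do not fit the ring. To be left on its rest.
- rest: The wooden rest of the larger spanner, fixed: two parallel wooden rails along its x on a plywood base, 140 (x) by 78 (y) by 30 mm high, with a groove 18 mm wide and 24 mm deep along x in the middle. Origin: on the table under its centre. The spanner's bar lies along x on top of the rails (underside 30 mm above the table), pins hanging in the groove. The smaller spanner lies on a like rest on the other side of the plate; the two may have changed sides.
- wrench_mid (a point): Middle of a steel wrench lying flat, 180 mm long along its x, beyond the right-hand rest. Bystander.
- offcut_mid (a point): Centre of a wooden offcut, 160 by 70 by 35 mm, lying beyond the left-hand rest. Bystander.
Things that resemble listed ones, but are neither listed nor needed, are in the scene too. Leave any blue or purple look-alike of the rest alone.

How it is judged:
On the way, in this order (a step that is already met when the one before it is completed fails the run):
1. the larger spanner's pins are fully in the ring's holes, the ring still unlocked (horizontal distance between spanner_under and ring_top below 0.007 m and z of spanner_under in the frame of ring_top below 0.006 m and angle between the x axis of spanner_under and the x axis of ring_top, either way round below 0.15 rad and value of joint ring above 0.3 rad), for 0.1 s.
2. the ring is turned to its locked stop by the spanner (horizontal distance between spanner_under and ring_top below 0.007 m and z of spanner_under in the frame of ring_top below 0.006 m and angle between the x axis of spanner_under and the x axis of ring_top, either way round below 0.15 rad and value of joint ring below 0.06 rad), for 0.1 s.
3. the spanner is set down on its rest while still held (x of spanner_under in the frame of rest between -0.035 and 0.035 m and y of spanner_under in the frame of rest between -0.007 and 0.007 m and z of spanner_under in the frame of rest between 0.024 and 0.035 m and angle between the x axis of rest and the x axis of spanner_under, either way round below 0.15 rad and contact force between the fingers and spanner above 0.5 N), for 0.05 s.
At the end, for the whole second after the job is handed in: The ring is within 0.06 rad of its locked stop; the larger spanner lies still and released on its own rest, pins in the groove: bar centre within 35 mm along and 7 mm across of the rest's centre, underside 24 to 35 mm above the rest's foot, in line within 0.15 rad (value of joint ring below 0.06 rad and x of spanner_under in the frame of rest between -0.035 and 0.035 m and y of spanner_under in the frame of rest between -0.007 and 0.007 m and z of spanner_under in the frame of rest between 0.024 and 0.035 m and angle between the x axis of rest and the x axis of spanner_under, either way round below 0.15 rad and linear speed of spanner below 0.02 m/s); the robot touches nothing.
It fails at once if the fingers push on the ring (contact force between the fingers and ring above 3 N).
It fails at once if the smaller spanner is moved by more than 20 mm (distance of small_spanner_grip from where it was at the start of the episode above 0.02 m).
It fails at once if the wrench or offcut is moved by more than 30 mm (distance of any of wrench_mid, offcut_mid from where it was at the start of the episode above 0.03 m).
It also fails if it takes over 54 s, if anything falls off the work surface, if the arm or the gripper's body presses on something with over 40 N, if the wrist force passes 120 N, or if a joint passes its speed limit or range.

## Working session

There is one attempt and no reset: what is moved stays moved. The work goes in short steps, Python scripts to look and compute and a tool call to move; the robot and the scene stay as the last step left them, time stands still between calls to the robot, and variables do not carry over. Pictures are saved under pics/ and viewed, and the job is handed in when it is done.

Besides the shell and the picture viewer there is one more tool, called after "Call:" as name([rows], argument=value, ...), one row to a line, values as JSON. send_rows: Moves the arm, as the interface text tells. Its arguments: {"type":"object","properties":{"commands":{"type":"array","items":{"type":"array","items":{"type":"array","items":{"type":"number"}}}}},"required":["commands"]}

```bash
ls; mkdir -p pics; python3 - <<'E'
from plant import *
import cv2
print(state(), grip_depth if not callable(grip_depth) else grip_depth())
for n in ("scene","top"):
    f=grab_frame(n); cv2.imwrite(f"pics/{n}0.png",f["img"][:,:,::-1]); print(n,f["fx"],f["cx"],f["cy"],f["R"],f["t"])
E
```

```text
pics
{'clock': 0.0, 'qpos': array([ 1.10400056e+00,  2.60665759e-01, -1.39362145e-01,  1.17269466e+00,
       -1.06945282e-06,  1.57077646e+00]), 'joint_velocities': array([-0.00062969, -0.00091913, -0.00166595, -0.00089606, -0.00147272,
        0.00213631]), 'joint_torque': array([ 1.76207621e-03, -4.05677819e+01,  2.53926069e+01,  1.89194345e-02,
       -1.80933216e-04, -1.39130768e-05]), 'tcp_pos': array([0.23596105, 0.46823035, 0.23047709]), 'tcp_rot': array([-1.54151415,  0.36644776, -0.36574416]), 'ft_force': array([-0.06125974, -0.27717427, -0.65277592]), 'torque': array([ 0.04849632, -0.01805553, -0.0093356 ]), 'opening': 1.0040431917879287} 0.0187
scene 453.1826770108479 318.4006768753657 236.01127511631958 [[ 0.54069911  0.84115444 -0.01018238]
 [ 0.44199725 -0.29437571 -0.84733782]
 [-0.71573941  0.45365422 -0.53095663]] [-0.36004096 -0.1445972   1.37051915]
top 577.7342513507073 321.74944169701433 236.56389923026978 [[ 1.04480827e-02 -9.99944809e-01  1.10298309e-03]
 [-9.90787741e-01 -1.05013325e-02 -1.35016199e-01]
 [ 1.35020330e-01  3.17838296e-04 -9.90842777e-01]] [0.07334786 0.54685968 1.57308006]
```

View pics/scene0.png

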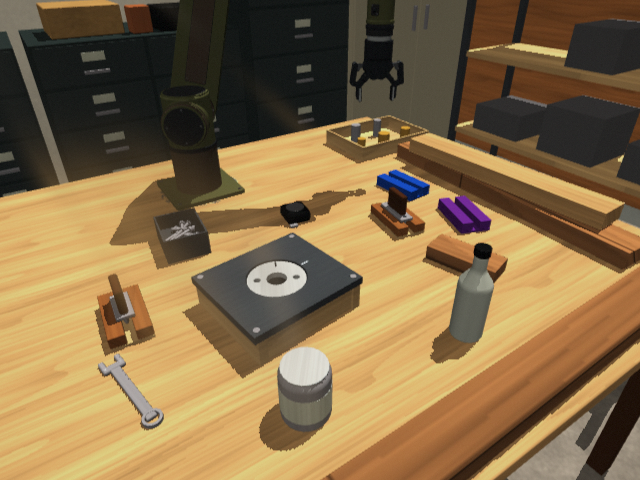

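View pics/top0.png

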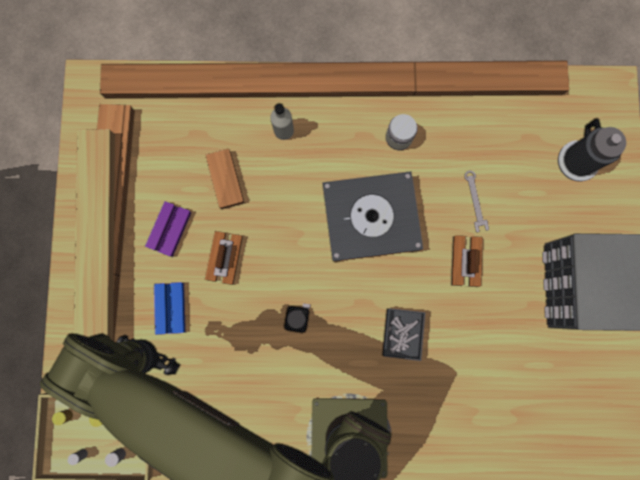

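Candidates for the larger spanner in the top view are the left one at about (225,257) and the right one at about (468,261). The blue (170,307) and purple (168,229) rests are look-alikes, so I'll leave them alone. Next I'll take close crops to compare bar lengths.

```bash
cat > h.py <<'E'
from plant import *
import cv2, numpy as np
from scipy.spatial.transform import Rotation as Rot
def grab(n): return grab_frame(n)
def ray(f,u,v,z):
    R=np.array(f["R"]);t=np.array(f["t"]);c=-R.T@t
    d=R.T@np.array([(u-f["cx"])/f["fx"],(v-f["cy"])/f["fy"],1.])
    return c+d*(z-c[2])/d[2]
def proj(f,X):
    p=np.array(f["R"])@np.array(X)+np.array(f["t"]); return np.array([p[0]/p[2]*f["fx"]+f["cx"],p[1]/p[2]*f["fy"]+f["cy"]])
def crop(f,u,v,w,h,s): 
    u=int(u);v=int(v); return cv2.resize(f["img"][v-h:v+h,u-w:u+w,::-1],None,fx=s,fy=s,interpolation=cv2.INTER_CUBIC)
def pts(f):
    R=np.array(f["R"]);t=np.array(f["t"]);z=f["z_map"]
    v,u=np.mgrid[:480,:640]
    P=np.stack([(u-f["cx"])/f["fx"]*z,(v-f["cy"])/f["fy"]*z,z],-1)
    return (P-t)@R
E
python3 - <<'E'
from h import *
f=grab("top");g=grab("scene")
np.savez("f0.npz",**{k:np.array(v) for k,v in f.items()});np.savez("g0.npz",**{k:np.array(v) for k,v in g.items()})
a=np.hstack([crop(f,225,257,32,32,6),crop(f,468,261,32,32,6)])
cv2.imwrite("pics/c1.png",a)
b=np.hstack([crop(g,398,208,32,32,6),crop(g,124,308,32,40,6)[:384]])
cv2.imwrite("pics/c2.png",b)
cv2.imwrite("pics/c3.png",crop(f,373,216,60,50,6))
E
```

```text
(no output)
```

View pics/c1.png

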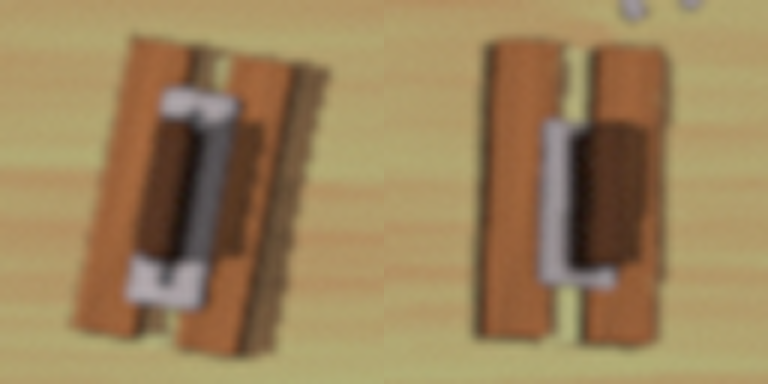

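View pics/c2.png

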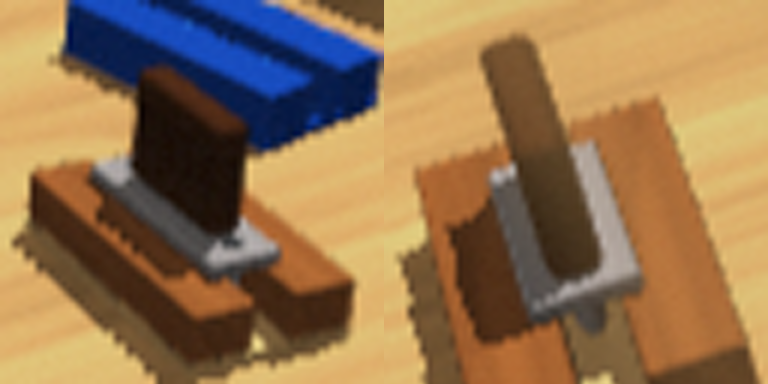

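View pics/c3.png

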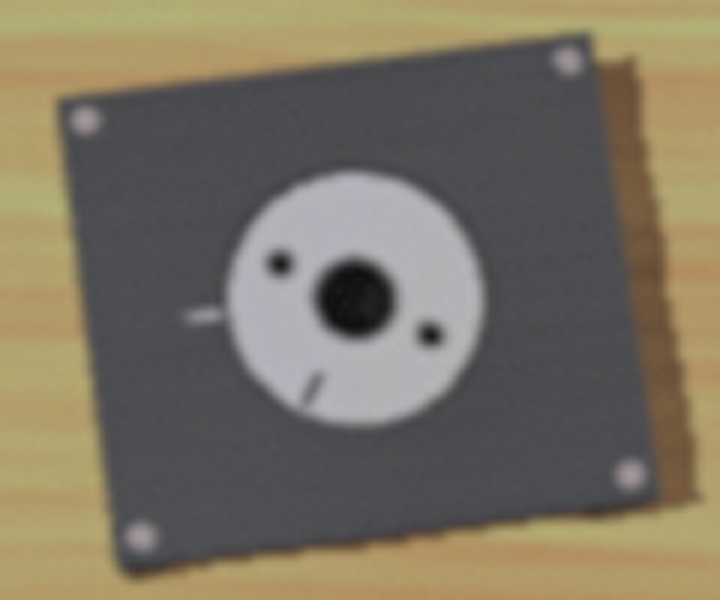

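The left spanner (225,257) has a bar about 36 px long (≈0.097 m), and the right one about 27 px (≈0.075 m), so the left one is the larger. In the plate crop, the ring holes are at full-image (360,210) and (385,222). Next I'll measure the poses.

```bash
python3 - <<'E'
from h import *
f=dict(np.load("f0.npz"));g=dict(np.load("g0.npz"))
img=f["img"];P=pts(f)
def poly(mask,z,name,f=f):
    c,_=cv2.findContours(mask.astype(np.uint8),cv2.RETR_EXTERNAL,cv2.CHAIN_APPROX_NONE)
    p=np.vstack([x[:,0] for x in c if cv2.contourArea(x)>6])
    W=np.array([ray(f,u,v,z)[:2] for u,v in p]).astype(np.float32)
    r=cv2.minAreaRect(W*1000); print(name,r,'yaw of long axis', end=' ')
    b=cv2.boxPoints(r); e=[b[1]-b[0],b[2]-b[1]]; e=max(e,key=np.linalg.norm); print(np.degrees(np.arctan2(e[1],e[0])))
Z=P[...,2]
v,u=np.mgrid[:480,:640]
near=(abs(u-225)<34)&(abs(v-257)<34)
hsv=cv2.cvtColor(img,cv2.COLOR_RGB2HSV)
h,s,vv=[hsv[...,i].astype(int) for i in range(3)]
for a,b in((.02,.0335),(.034,.045),(.08,.1)):
    m=near&(Z>a)&(Z<b); print(a,m.sum(), np.median(Z[m]) if m.any() else 0)
print(np.round(Z[250:265:2,212:242:2],3))
# hues
for (uu,w) in((215,257),(236,250),(223,240),(220,255),(226,240)): print(uu,w,img[w,uu],hsv[w,uu],Z[w,uu])
gt=near&(Z>.08); poly(gt,.09,'grip top depth')
bar=near&(s<60)&(vv>70)&(Z>.03); poly(bar,.038,'bar')
rest=near&(Z>.02)&(Z<.06); poly(rest,.03,'rest depth')
# ring
nr=(abs(u-373)<45)&(abs(v-216)<45)
ring=nr&(vv>140)&(s<40)
c,_=cv2.findContours(ring.astype(np.uint8),cv2.RETR_EXTERNAL,cv2.CHAIN_APPROX_NONE)
c=max(c,key=cv2.contourArea)[:,0]
W=np.array([ray(f,a,b,.066)[:2] for a,b in c]).astype(np.float32)*1000
print('ring',cv2.fitEllipse(W))
gray=cv2.cvtColor(img,cv2.COLOR_RGB2GRAY).astype(float)
hs=[]
for hu,hv,r in((360,210,4),(385,222,4),(372,216,9)):
    m=(np.hypot(u-hu,v-hv)<=r); w=np.clip(150-gray,0,None)*m
    cu,cv_=(u*w).sum()/w.sum(),(v*w).sum()/w.sum(); X=ray(f,cu,cv_,.066); hs.append(X); print(cu,cv_,X)
d=hs[1]-hs[0]; print('mid',(hs[0]+hs[1])/2,np.linalg.norm(d),np.degrees(np.arctan2(d[1],d[0])))
pl=(abs(u-373)<62)&(abs(v-216)<55)&(Z>.06)&(Z<.08); poly(pl,.07,'plate')
# screws
E
```

```text
0.02 725 0.029844760238150473
0.034 339 0.0370319143118272
0.08 156 0.0896315176417631
[[ 0.031  0.027  0.03   0.089  0.092  0.088  0.08   0.055  0.044  0.038
   0.031  0.025  0.027  0.026  0.001]
 [ 0.029  0.032  0.029  0.092  0.084  0.088  0.073  0.041  0.034  0.027
   0.03   0.031  0.034  0.024 -0.003]
 [ 0.03   0.028  0.034  0.09   0.093  0.094  0.072  0.04   0.04   0.035
   0.034  0.036  0.031  0.012 -0.004]
 [ 0.031  0.031  0.03   0.088  0.09   0.093  0.057  0.039  0.037  0.025
   0.032  0.032  0.026  0.021  0.005]
 [ 0.032  0.036  0.088  0.094  0.086  0.093  0.06   0.031  0.038  0.034
   0.028  0.033  0.024  0.006  0.005]
 [ 0.027  0.03   0.085  0.088  0.088  0.083  0.056  0.041  0.04   0.03
   0.032  0.03   0.033 -0.001  0.005]
 [ 0.032  0.029  0.097  0.09   0.082  0.076  0.053  0.039  0.034  0.029
   0.03   0.029  0.029 -0.002 -0.004]
 [ 0.037  0.033  0.091  0.09   0.091  0.067  0.045  0.044  0.03   0.03
   0.04   0.025  0.016  0.002  0.01 ]]
215 257 [156 100  61] [ 12 155 156] 0.036123521581551764
236 250 [107  69  41] [ 13 157 107] 0.026904588307281044
223 240 [153 143 145
[... 405 characters left out ...]
-8.946983
rest depth ((486.3905334472656, 353.1368713378906), (80.26319122314453, 139.90126037597656), 80.42322540283203) yaw of long axis -9.576783
ring ((602.9303588867188, -57.622867584228516), (112.72569274902344, 112.87609100341797), 21.259544372558594)
359.2198515769944 209.48979591836735 [ 0.61845771 -0.02331901  0.066     ]
384.2313432835821 221.32462686567163 [ 0.58617152 -0.09207235  0.066     ]
371.69166822926434 215.38021126320396 [ 0.6023667  -0.05764984  0.066     ]
mid [ 0.60231462 -0.05769568  0.066     ] 0.0759566924753578 -115.15449328606725
plate ((602.11181640625, -57.21040344238281), (221.49598693847656, 250.52989196777344), 7.896662712097168) yaw of long axis -82.103325
```

```bash
cat >> h.py <<'E'
def yawz(R): return np.degrees(np.arctan2(R[1,2],R[0,2]))
def plan(pos=None,syaw=None,zdir=None):
    """shift/turn in tool axes to TCP pos with tool y down, spanner yaw syaw(deg) (tool x along or against spanner x)"""
    s=state();R=Rot.from_rotvec(s["tcp_rot"]).as_matrix();p=s["tcp_pos"]
    print("clock",round(s["clock"],2),"tcp",np.round(p,4),"tool axes x",np.round(R[:,0],3),"y",np.round(R[:,1],3),"z",np.round(R[:,2],3),"q",np.round(s["qpos"],3),"F",np.round(s["ft_force"],1),"M",np.round(s["torque"],2),"open",round(s["opening"],3))
    if syaw is None: return
    best=[]
    for k in(0,180):
        a=np.radians(syaw+k);x=np.array([np.cos(a),np.sin(a),0]);y=np.array([0,0,-1.]);z=np.cross(x,y)
        T=np.stack([x,y,z],1); rv=Rot.from_matrix(R.T@T).as_rotvec(degrees=True); best.append((k,rv))
        print("  flip",k,"turn",np.round(rv,2))
    if pos is not None: print("  shift",np.round(R.T@(np.array(pos)-p),4))
E
python3 - <<'E'
from h import *
plan([.484,.352,.13],-9)
g=dict(np.load("g0.npz"));img=g["img"]
# scene camera cross-check
for X in ([.6024,-.0577,.066],[.6185,-.0233,.066],[.5862,-.0921,.066],[.484,.352,.09],[.484,.352,.038]): print(X,proj(g,X))
c=crop(g,276,279,40,30,10)
for X in ([.6024,-.0577,.066],[.6185,-.0233,.066],[.5862,-.0921,.066]):
    p=(proj(g,X)-[236,249]+.5)*10; cv2.drawMarker(c,tuple(int(a) for a in p),(0,0,255),0,12,1)
cv2.imwrite("pics/c4.png",c)
E
```

```text
clock 0.2 tcp [0.2361 0.4684 0.2308] tool axes x [ 0.893 -0.45   0.   ] y [-0.001 -0.001 -1.   ] z [ 0.45   0.893 -0.001] q [ 1.104  0.26  -0.139  1.173 -0.     1.571] F [ 0.3  0.4 -0.9] M [-0.   -0.02  0.03] open 0.997
  flip 0 turn [ 7.000e-02 -1.775e+01 -1.000e-02]
  flip 180 turn [2.0000e-02 1.6225e+02 1.0000e-01]
  shift [0.2738 0.1008 0.0077]
[0.6024, -0.0577, 0.066] [275.29295938 278.70234767]
[0.6185, -0.0233, 0.066] [294.82798814 276.95842567]
[0.5862, -0.0921, 0.066] [255.55256519 280.43600515]
[0.484, 0.352, 0.09] [396.92060295 191.90932202]
[0.484, 0.352, 0.038] [395.26372452 210.11607539]
```

View pics/c4.png

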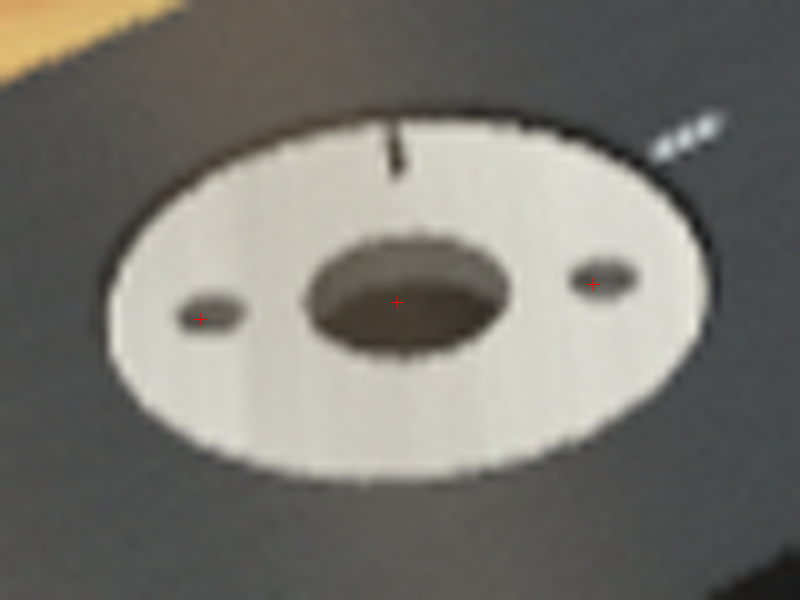

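The markers in the scene crop sit about 1 px left of the holes, which is roughly 2 mm and within the stated calibration. I'll use the in-hand view to correct this later. Now I'll approach above the grip.

Call:
send_rows([
  [[1,0.035,0.01,0.001,0,-3,0],[1,0.07,0.02,0.002,0,-6,0],[1,0.105,0.03,0.003,0,-9,0],[1,0.14,0.04,0.004,0,-12,0],[1,0.175,0.05,0.005,0,-15,0],[1,0.21,0.06,0.006,0,-17.8,0],[1,0.245,0.07,0.007,0,-17.8,0],[1,0.274,0.08,0.008,0,-17.8,0]],
])

```text
clock: 0.87
tcp_pos: [0.4866, 0.3513, 0.1506]
tcp_rot: [-1.568, 0.123, -0.124]
ft_force: [-0.5, -0.0, -0.4]
opening: 0.997
```

```bash
python3 - <<'E'
from h import *
plan([.484,.352,.047],-9)
E
```

```text
clock 0.87 tcp [0.4866 0.3513 0.1506] tool axes x [ 0.988 -0.156  0.   ] y [ 0. -0. -1.] z [ 0.156  0.988 -0.   ] q [ 0.626  0.43  -0.098  1.043 -0.     0.783] F [-0.5 -0.  -0.4] M [0.02 0.02 0.  ] open 0.997
  flip 0 turn [ 0.02 -0.    0.02]
  flip 180 turn [-3.0e-02  1.8e+02  2.0e-02]
  shift [-0.0027  0.1036  0.0004]
```

Call:
send_rows([
  [[1,-0.003,0.02,0,0,0,0],[1,-0.003,0.04,0,0,0,0],[1,-0.003,0.06,0,0,0,0],[1,-0.003,0.08,0,0,0,0],[1,-0.003,0.095,0,0,0,0],[1,-0.003,0.103,0,0,0,0],[1,-0.003,0.103,0,0,0,0]],
])

```text
clock: 1.45
tcp_pos: [0.4801, 0.352, 0.0461]
tcp_rot: [-1.57, 0.125, -0.12]
ft_force: [0.2, 0.0, -0.7]
opening: 0.999
```

```bash
python3 - <<'E'
from h import *
g=grab("scene"); cv2.imwrite("pics/d1.png",crop(g,398,200,50,45,7)); plan()
E
```

```text
clock 1.5 tcp [0.4809 0.3527 0.0475] tool axes x [ 0.988 -0.155 -0.002] y [-0.002 -0.001 -1.   ] z [ 0.155  0.988 -0.002] q [ 0.633  0.511 -0.256  0.806 -0.     0.789] F [-0.3  0.8  0.3] M [-0.01 -0.01  0.03] open 0.996
```

View pics/d1.png

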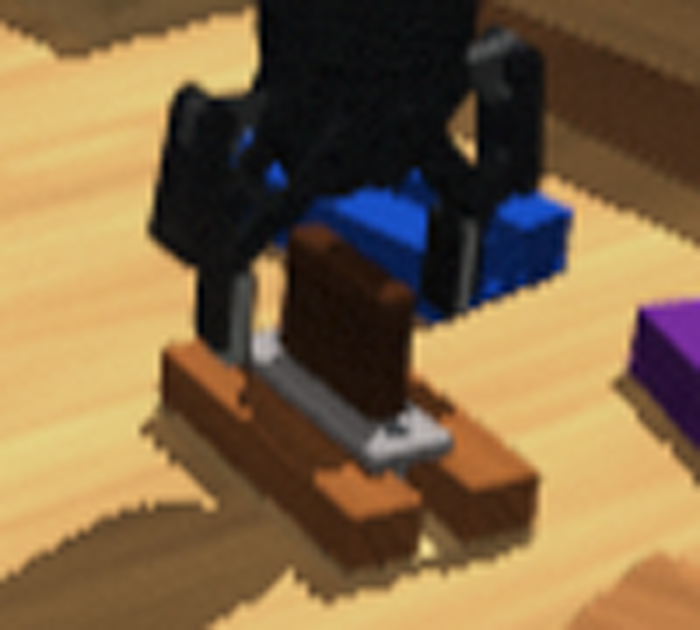

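The fingers straddle the grip in the scene crop, with no contact. Closing now.

Call:
send_rows([
  [[0,0.003,0,0,0,0,0],[0,0.003,0,0,0,0,0],[0,0.003,0,0,0,0,0],[0,0.003,0,0,0,0,0],[0,0.003,0,0,0,0,0],[0,0.003,0,0,0,0,0],[0,0.003,0,0,0,0,0],[0,0.003,0,0,0,0,0]],
])

```text
clock: 2.17
tcp_pos: [0.4848, 0.3529, 0.0488]
tcp_rot: [-1.567, 0.122, -0.123]
ft_force: [-0.7, 0.2, 2.9]
opening: 0.179
```

```bash
python3 - <<'E'
from h import *
plan()
g=grab("scene"); cv2.imwrite("pics/d2.png",crop(g,398,200,50,45,7))
E
```

```text
clock 2.17 tcp [0.4848 0.3529 0.0488] tool axes x [ 0.988 -0.156  0.001] y [ 0.001  0.    -1.   ] z [0.156 0.988 0.001] q [ 0.629  0.513 -0.249  0.808 -0.     0.785] F [-0.7  0.2  2.9] M [-0.06  0.09 -0.01] open 0.179
```

View pics/d2.png

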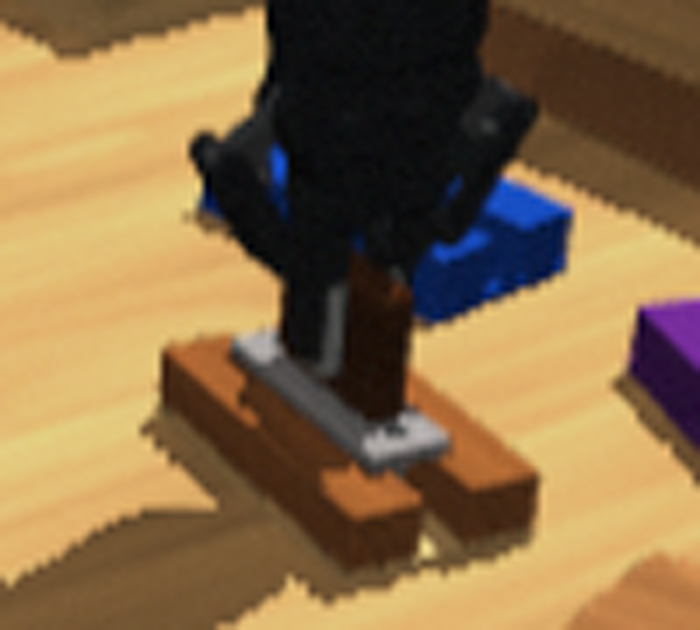

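The grip is held, centred (opening 0.179). Lifting straight up.

Call:
send_rows([
  [[0,0,-0.01,0,0,0,0],[0,0,-0.03,0,0,0,0],[0,0,-0.05,0,0,0,0],[0,0,-0.075,0,0,0,0],[0,0,-0.1,0,0,0,0],[0,0,-0.11,0,0,0,0],[0,0,-0.11,0,0,0,0]],
])

```text
clock: 2.8
tcp_pos: [0.4861, 0.3537, 0.1612]
tcp_rot: [-1.564, 0.119, -0.126]
ft_force: [-0.2, 1.3, -2.9]
opening: 0.178
```

```bash
python3 - <<'E'
from h import *
plan([.6024,-.0577,.16],65)
g=grab("scene"); cv2.imwrite("pics/d3.png",crop(g,398,170,50,45,7))
E
```

```text
clock 2.8 tcp [0.4861 0.3537 0.1612] tool axes x [ 0.988 -0.156  0.004] y [ 0.004  0.003 -1.   ] z [0.155 0.988 0.004] q [ 0.629  0.421 -0.084  1.061 -0.     0.785] F [-0.2  1.3 -2.9] M [-0.02 -0.03  0.06] open 0.178
  flip 0 turn [-4.000e-02 -7.395e+01  3.200e-01]
  flip 180 turn [-3.5000e-01  1.0605e+02 -5.0000e-02]
  shift [ 0.1789  0.0004 -0.3884]
```

View pics/d3.png

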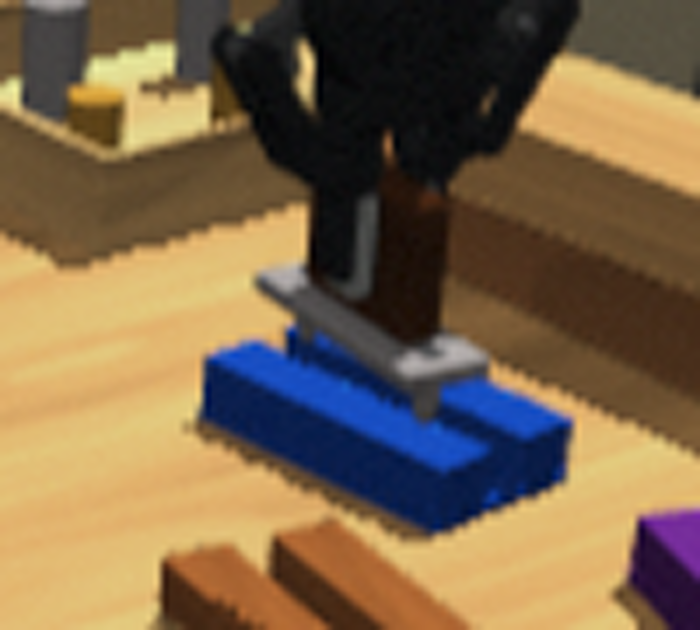

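The spanner is held level and the pins are clear. Moving over the ring with a 74° turn, split over two calls.

Call:
send_rows([
  [[0,0.01,0,-0.02,0,-4,0],[0,0.025,0,-0.05,0,-10,0],[0,0.04,0,-0.085,0,-16,0],[0,0.055,0,-0.12,0,-22,0],[0,0.07,0,-0.155,0,-28,0],[0,0.085,0,-0.19,0,-34,0],[0,0.1,0,-0.22,0,-40,0],[0,0.115,0,-0.25,0,-46,0]],
])

```text
clock: 3.52
tcp_pos: [0.5577, 0.0857, 0.1559]
tcp_rot: [-1.509, -0.507, 0.514]
ft_force: [-0.1, 0.0, -2.8]
opening: 0.184
```

```bash
python3 - <<'E'
from h import *
plan([.6024,-.0577,.14],65)
E
```

```text
clock 3.52 tcp [0.5577 0.0857 0.1559] tool axes x [ 0.795  0.606 -0.004] y [-0.004 -0.001 -1.   ] z [-0.606  0.795  0.002] q [ 0.152  0.371 -0.179  1.026  0.    -0.499] F [-0.1  0.  -2.8] M [ 0.   -0.04 -0.05] open 0.184
  flip 0 turn [ -0.18 -27.67  -0.19]
  flip 180 turn [  0.26 152.33  -0.24]
  shift [-0.0513  0.0157 -0.1412]
```

Call:
send_rows([
  [[0,-0.012,0.0,-0.035,0,-6,0],[0,-0.025,0,-0.07,0,-12,0],[0,-0.04,0,-0.1,0,-18,0],[0,-0.048,0,-0.125,0,-24,0],[0,-0.051,0,-0.14,0,-27.7,0],[0,-0.051,0,-0.141,0,-27.7,0],[0,-0.051,0,-0.141,0,-27.7,0],[0,-0.051,0,-0.141,0,-27.7,0]],
])

```text
clock: 4.18
tcp_pos: [0.6021, -0.0548, 0.1566]
tcp_rot: [-1.383, -0.876, 0.88]
ft_force: [-0.3, 1.0, -2.6]
opening: 0.181
```

```bash
python3 - <<'E'
from h import *
plan([.6024,-.0577,.125],65)
f=grab("top");g=grab("scene"); cv2.imwrite("pics/e1.png",np.hstack([crop(f,373,216,35,35,6),crop(g,276,260,35,35,6)])); plan([.6024,-.0577,.125],65)
E
```

```text
clock 4.18 tcp [ 0.6021 -0.0548  0.1566] tool axes x [ 0.427  0.904 -0.001] y [-0.004  0.001 -1.   ] z [-0.904  0.427  0.004] q [-9.100e-02  4.360e-01 -7.100e-02  1.067e+00  1.000e-03 -1.220e+00] F [-0.3  1.  -2.6] M [ 0.03  0.03 -0.  ] open 0.181
  flip 0 turn [-0.21 -0.29 -0.04]
  flip 180 turn [ 6.0000e-02  1.7971e+02 -3.3000e-01]
  shift [-0.0025  0.0316 -0.0017]
clock 4.28 tcp [ 0.6025 -0.0542  0.1574] tool axes x [ 0.426  0.905 -0.   ] y [-0.002  0.001 -1.   ] z [-0.905  0.426  0.002] q [-0.09   0.435 -0.071  1.067  0.    -1.221] F [-0.   0.7 -2.4] M [-0.03  0.01 -0.04] open 0.182
  flip 0 turn [-0.12 -0.2  -0.02]
  flip 180 turn [ 4.000e-02  1.798e+02 -1.900e-01]
  shift [-0.0032  0.0324 -0.0015]
```

View pics/e1.png

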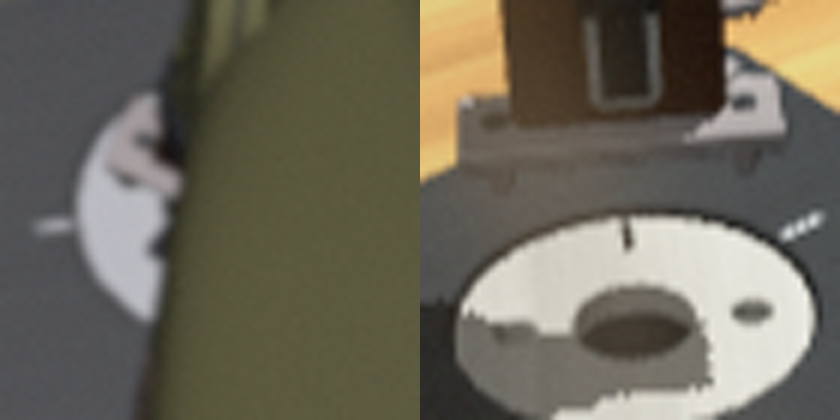

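The top view is now blocked by the arm. The scene crop shows both pins at about (503,180) and (745,160) in the crop, above the holes. I'll lower to just above the ring and compare there.

Call:
send_rows([
  [[0,-0.003,0.01,-0.0015,0,0,0],[0,-0.003,0.025,-0.0015,0,0,0],[0,-0.003,0.038,-0.0015,0,0,0],[0,-0.003,0.044,-0.0015,0,0,0],[0,-0.003,0.044,-0.0015,0,0,0],[0,-0.003,0.044,-0.0015,0,0,0]],
])

```text
clock: 4.78
tcp_pos: [0.6032, -0.0584, 0.1139]
tcp_rot: [-1.385, -0.878, 0.88]
ft_force: [0.1, 0.4, -2.8]
opening: 0.18
```

```bash
python3 - <<'E'
from h import *
g=grab("scene"); plan([.6024,-.0577,.105],65)
s=state();R=Rot.from_rotvec(s["tcp_rot"]).as_matrix();p=s["tcp_pos"]
c=crop(g,276,268,40,30,10)
def mk(X,col):
    q=(proj(g,X)-[236,238]+.5)*10; cv2.drawMarker(c,tuple(int(a) for a in q),col,0,14,1)
for sx in(-.038,.038): mk(p+R@[sx,.0188+.018,0],(0,0,255)); mk(p+R@[sx,.0188,0],(0,255,0))
for sx in(-.05,.05):
  for sz in(-.017,.017): mk(p+R@[sx,.0188,sz],(255,0,0))
cv2.imwrite("pics/e2.png",c)
E
```

```text
clock 4.83 tcp [ 0.6038 -0.0585  0.1146] tool axes x [0.426 0.905 0.   ] y [ 0.001 -0.    -1.   ] z [-0.905  0.426 -0.001] q [-0.097  0.465 -0.139  0.966 -0.    -1.227] F [ 0.1 -0.4 -2.1] M [-0.04 -0.1   0.01] open 0.177
  flip 0 turn [ 0.03 -0.22  0.01]
  flip 180 turn [-1.0000e-02  1.7978e+02  5.0000e-02]
  shift [0.0001 0.0096 0.0017]
```

View pics/e2.png

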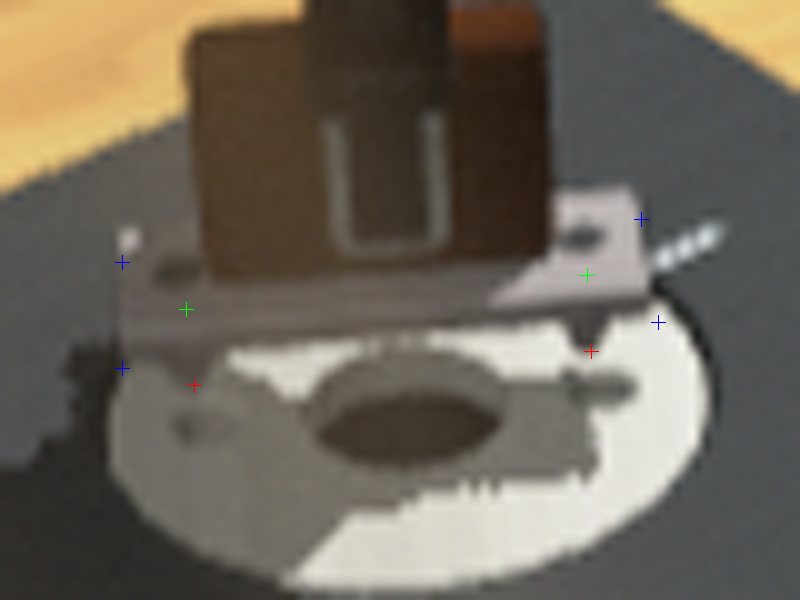

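```bash
python3 - <<'E'
from h import *
s=state();R=Rot.from_rotvec(s["tcp_rot"]).as_matrix();p=s["tcp_pos"]
zs=[]
for i in range(3): g=grab("scene"); zs.append(g["z_map"])
z=np.mean(zs,0);g["z_map"]=z
np.savez("g1.npz",**{k:np.array(v) for k,v in g.items()})
P=pts(g)
def reg(x0,x1,y0,y1): # crop coords
    return P[238+int(y0/10):238+int(y1/10)+1,236+int(x0/10):236+int(x1/10)+1].reshape(-1,3)
G=np.vstack([reg(215,310,70,240),reg(470,530,70,220)])
T=(G-p)@R; print("grip face tool z: mean,med,sd",T[:,2].mean(),np.median(T[:,2]),T[:,2].std(),len(T))
B=reg(140,620,315,315); T=(B-p)@R; print("bar row", np.round(T[:,2].mean(),4),np.round(T[:,1].mean(),4))
# plate/ring depth check from same cam
plate=P[285:295,300:330].reshape(-1,3); print("plate z", plate[:,2].mean(),plate[:,2].std())
pl=P[250:262,305:330].reshape(-1,3); print("plate z", pl[:,2].mean())
r=P[288:292,280:300].reshape(-1,3); print("ring z", r[:,2].mean())
c=-g["R"].T@g["t"]; print("cam",c, (c-p)@R)
a=g["img"][262:288,240:305,::-1]; cv2.imwrite("pics/e3.png",cv2.resize(a,None,fx=12,fy=12,interpolation=cv2.INTER_CUBIC))
print(s["tcp_pos"],state()["tcp_pos"])
E
```

```text
grip face tool z: mean,med,sd -0.011255806616720003 -0.008452905341133025 0.0230938593538474 310
bar row -0.016 0.0125
plate z 0.06995042661369659 0.010281459342577624
plate z 0.06470942091345214
ring z 0.06789671611578539
cam [ 1.23951996 -0.36145766  0.60149748] [-0.00311927 -0.48648431 -0.70440421]
[ 0.60384698 -0.05854078  0.11464715] [ 0.60437268 -0.05877372  0.11524392]
```

View pics/e3.png

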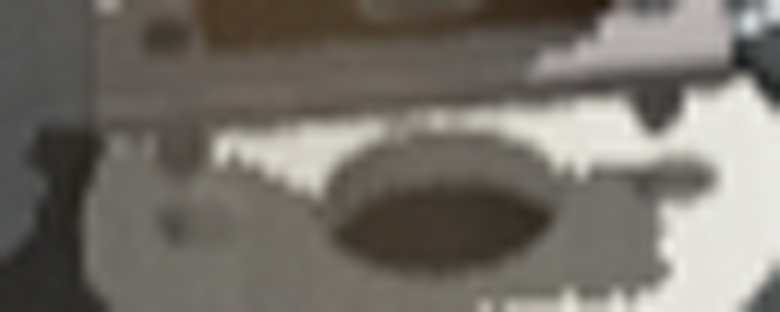

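The scene view shows the pin tips about 1.2 px left of the holes. That calls for roughly +2.4 mm along tool x and +3 mm along tool z. I'll correct and go lower, then look again.

Call:
send_rows([
  [[0,0.0024,0,0.003,0,0,0],[0,0.0024,0.004,0.003,0,0,0],[0,0.0024,0.009,0.003,0,0,0],[0,0.0024,0.009,0.003,0,0,0],[0,0.0024,0.009,0.003,0,0,0]],
])

```text
clock: 5.4
tcp_pos: [0.6013, -0.0553, 0.1047]
tcp_rot: [-1.385, -0.878, 0.88]
ft_force: [0.5, -0.1, -2.0]
opening: 0.178
```

```bash
python3 - <<'E'
from h import *
g=grab("scene"); plan([.603,-.057,.105],65)
a=g["img"][258:290,240:305,::-1]; cv2.imwrite("pics/e4.png",cv2.resize(a,None,fx=12,fy=12,interpolation=cv2.INTER_CUBIC))
E
```

```text
clock 5.45 tcp [ 0.6016 -0.0553  0.1049] tool axes x [ 0.427  0.904 -0.   ] y [-0.001  0.    -1.   ] z [-0.904  0.427  0.001] q [-0.092  0.47  -0.159  0.943 -0.    -1.222] F [ 0.2 -0.  -2.6] M [ 0.1  -0.03  0.03] open 0.181
  flip 0 turn [-0.04 -0.25 -0.02]
  flip 180 turn [ 2.0000e-02  1.7975e+02 -7.0000e-02]
  shift [-0.0009 -0.0001 -0.002 ]
```

View pics/e4.png

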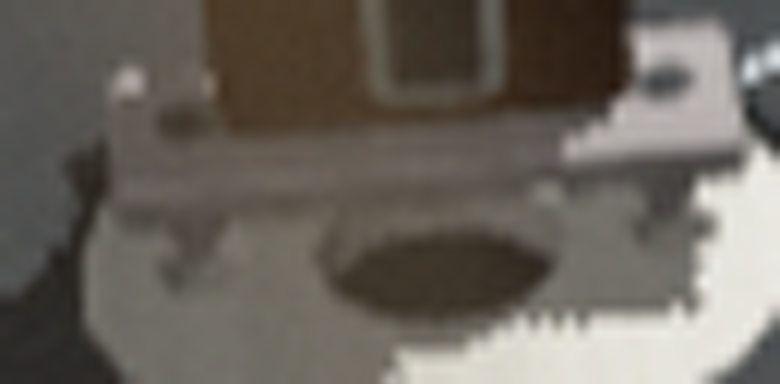

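The pins now stand just above the holes in the image: tips near (197,250) and (668,210), holes near (200,270) and (680,226). Descending slowly and watching the force.

Call:
send_rows([
  [[0,0.0005,0.002,0,0,0,0],[0,0.0005,0.004,0,0,0,0],[0,0.0005,0.006,0,0,0,0],[0,0.0005,0.007,0,0,0,0],[0,0.0005,0.007,0,0,0,0]],
])

```text
clock: 5.87
tcp_pos: [0.6018, -0.0549, 0.0979]
tcp_rot: [-1.386, -0.878, 0.879]
ft_force: [-0.3, -0.7, -3.0]
opening: 0.183
```

```bash
python3 - <<'E'
from h import *
g=grab("scene"); plan([.603,-.057,.085],65)
a=g["img"][258:290,240:305,::-1]; cv2.imwrite("pics/e5.png",cv2.resize(a,None,fx=12,fy=12,interpolation=cv2.INTER_CUBIC))
E
```

```text
clock 5.92 tcp [ 0.6019 -0.0549  0.0981] tool axes x [ 0.426  0.904 -0.   ] y [-0.  0. -1.] z [-0.904  0.426  0.   ] q [-0.091  0.476 -0.168  0.928  0.    -1.221] F [ 0.4  1.7 -2. ] M [ 0.02 -0.01 -0.  ] open 0.181
  flip 0 turn [-0.03 -0.25 -0.01]
  flip 180 turn [ 1.0000e-02  1.7975e+02 -4.0000e-02]
  shift [-0.0015  0.0131 -0.0019]
```

View pics/e5.png

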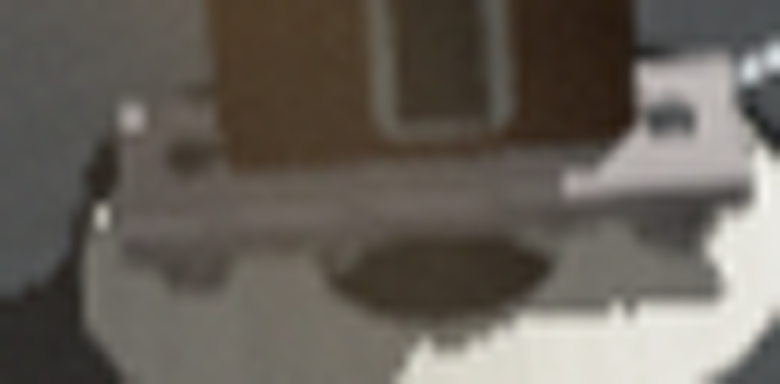

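Call:
send_rows([
  [[0,0,0.002,0,0,0,0],[0,0,0.004,0,0,0,0],[0,0,0.006,0,0,0,0],[0,0,0.006,0,0,0,0]],
])

```text
clock: 6.25
tcp_pos: [0.6017, -0.0549, 0.0917]
tcp_rot: [-1.385, -0.878, 0.879]
ft_force: [-0.3, -0.9, -2.6]
opening: 0.18
```

```bash
python3 - <<'E'
from h import *
g=grab("scene"); plan([.603,-.057,.085],65)
a=g["img"][258:290,240:305,::-1]; cv2.imwrite("pics/e6.png",cv2.resize(a,None,fx=12,fy=12,interpolation=cv2.INTER_CUBIC))
E
```

```text
clock 6.3 tcp [ 0.6018 -0.0548  0.092 ] tool axes x [ 0.426  0.904 -0.   ] y [-0.001  0.    -1.   ] z [-0.904  0.426  0.001] q [-0.091  0.481 -0.177  0.914  0.    -1.221] F [-0.5 -0.7 -3.5] M [-0.    0.03  0.01] open 0.184
  flip 0 turn [-0.04 -0.24 -0.01]
  flip 180 turn [ 2.0000e-02  1.7976e+02 -6.0000e-02]
  shift [-0.0015  0.007  -0.002 ]
```

View pics/e6.png

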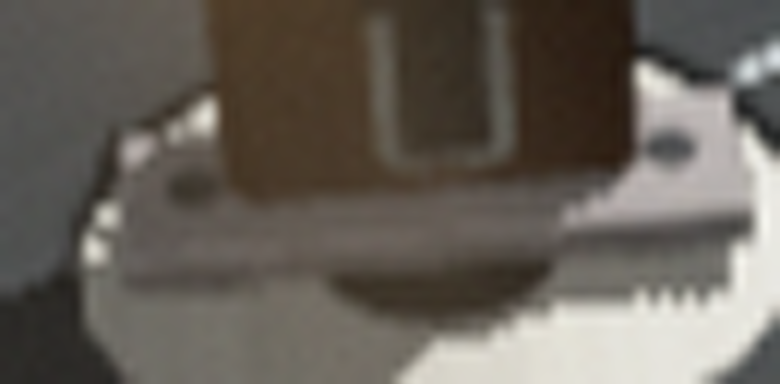

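The tips are now well below the ring's top (nominal about 0.055) with no contact force, so the pins are in the holes. Going down the rest of the way.

Call:
send_rows([
  [[0,0,0.002,0,0,0,0],[0,0,0.004,0,0,0,0],[0,0,0.006,0,0,0,0],[0,0,0.008,0,0,0,0],[0,0,0.008,0,0,0,0]],
])

```text
clock: 6.72
tcp_pos: [0.6022, -0.0549, 0.0848]
tcp_rot: [-1.386, -0.879, 0.879]
ft_force: [-1.3, -0.6, 1.8]
opening: 0.181
```

```bash
python3 - <<'E'
from h import *
g=grab("scene"); plan([.603,-.057,.085],65)
a=g["img"][258:290,240:305,::-1]; cv2.imwrite("pics/e7.png",cv2.resize(a,None,fx=12,fy=12,interpolation=cv2.INTER_CUBIC))
E
```

```text
clock 6.77 tcp [ 0.6022 -0.0549  0.0848] tool axes x [0.426 0.905 0.   ] y [ 0. -0. -1.] z [-0.905  0.426 -0.   ] q [-0.091  0.487 -0.187  0.896 -0.    -1.221] F [-0.6 -0.4  2. ] M [ 0.03  0.24 -0.  ] open 0.178
  flip 0 turn [ 0.02 -0.24  0.01]
  flip 180 turn [-1.0000e-02  1.7976e+02  4.0000e-02]
  shift [-0.0016 -0.0002 -0.0016]
```

View pics/e7.png

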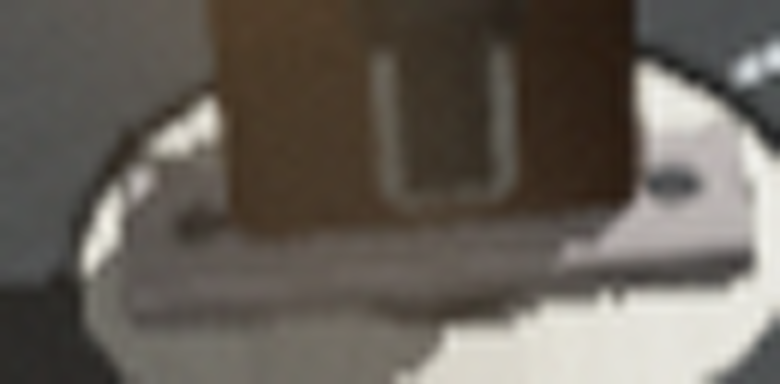

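The underside is seated: force is up about 4.5 N, TCP z = 0.0848, and in the image the bar lies flat on the ring. Now turning clockwise, which is +y about the tool axis.

Call:
send_rows([
  [[0,0,0.0005,0,0,3,0],[0,0,0.0005,0,0,6.5,0],[0,0,0.0005,0,0,10,0],[0,0,0.0005,0,0,13.5,0],[0,0,0.0005,0,0,17,0],[0,0,0.0005,0,0,20,0],[0,0,0.0005,0,0,20,0]],
])

```text
clock: 7.35
tcp_pos: [0.6031, -0.0551, 0.0848]
tcp_rot: [-1.485, -0.612, 0.609]
ft_force: [0.0, -0.8, 4.5]
opening: 0.179
```

```bash
python3 - <<'E'
from h import *
g=grab("scene"); plan([.603,-.057,.085],7.9)
cv2.imwrite("pics/e8.png",crop(g,276,270,40,30,10))
E
```

```text
clock 7.4 tcp [ 0.6031 -0.0551  0.0848] tool axes x [0.71  0.705 0.001] y [ 0.002 -0.001 -1.   ] z [-0.705  0.71  -0.002] q [-0.091  0.487 -0.187  0.895 -0.    -0.873] F [ 0.4 -0.4  4.3] M [-0.13  0.03 -0.08] open 0.18
  flip 0 turn [ 0.09 36.9   0.1 ]
  flip 180 turn [ 1.300e-01 -1.431e+02 -1.100e-01]
  shift [-0.0014 -0.0002 -0.0012]
```

View pics/e8.png

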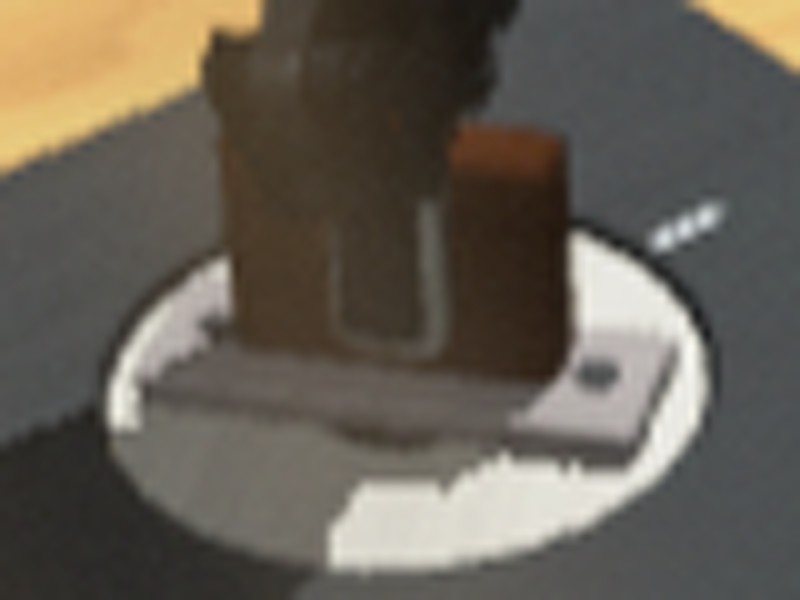

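The spanner turns while staying seated. Continuing toward the stop.

Call:
send_rows([
  [[0,0,0.0005,0,0,4,0],[0,0,0.0005,0,0,8,0],[0,0,0.0005,0,0,12,0],[0,0,0.0005,0,0,16,0],[0,0,0.0005,0,0,20,0],[0,0,0.0005,0,0,24,0],[0,0,0.0005,0,0,28,0],[0,0,0.0005,0,0,32,0]],
])

```text
clock: 8.07
tcp_pos: [0.6038, -0.0562, 0.0848]
tcp_rot: [-1.567, -0.176, 0.171]
ft_force: [0.1, -3.1, 5.5]
opening: 0.184
```

```bash
python3 - <<'E'
from h import *
g=grab("scene"); plan([.603,-.057,.085],7.9)
cv2.imwrite("pics/e9.png",crop(g,276,270,40,30,10))
E
```

```text
clock 8.12 tcp [ 0.6038 -0.0562  0.0848] tool axes x [0.976 0.216 0.003] y [ 0.004 -0.003 -1.   ] z [-0.216  0.976 -0.004] q [-0.091  0.487 -0.187  0.893 -0.002 -0.309] F [ 0.5 -3.   7.2] M [-0.61  0.11  0.03] open 0.181
  flip 0 turn [0.2  4.59 0.17]
  flip 180 turn [   0.26 -175.41   -0.3 ]
  shift [-0.0009 -0.0002 -0.0006]
```

View pics/e9.png

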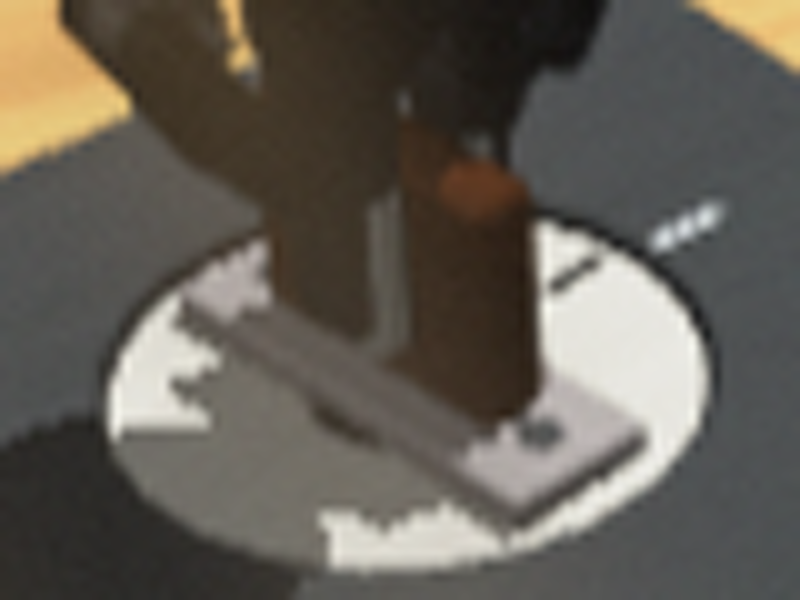

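The ring turns with the spanner: its dark line at (575,272) is nearly in line with the plate's light line at (685,228). Pushing on to the stop with a few extra degrees.

Call:
send_rows([
  [[0,0,0,0,0,3,0],[0,0,0,0,0,5,0],[0,0,0,0,0,7,0],[0,0,0,0,0,9,0],[0,0,0,0,0,9,0],[0,0,0,0,0,9,0]],
])

```text
clock: 8.62
tcp_pos: [0.6038, -0.0565, 0.0848]
tcp_rot: [-1.574, -0.056, 0.051]
ft_force: [-0.2, -3.5, 6.2]
opening: 0.179
```

```bash
python3 - <<'E'
from h import *
g=grab("scene"); plan([.603,-.057,.085],7.9)
cv2.imwrite("pics/e10.png",crop(g,290,262,30,22,13))
E
```

```text
clock 8.67 tcp [ 0.6038 -0.0565  0.0848] tool axes x [0.998 0.068 0.003] y [ 0.004 -0.003 -1.   ] z [-0.068  0.998 -0.004] q [-0.092  0.487 -0.187  0.893 -0.003 -0.159] F [-0.2 -4.5  6.5] M [-0.87  0.22  0.61] open 0.178
  flip 0 turn [ 0.22 -4.01  0.18]
  flip 180 turn [ -0.28 175.99   0.34]
  shift [-0.0008 -0.0002 -0.0005]
```

View pics/e10.png

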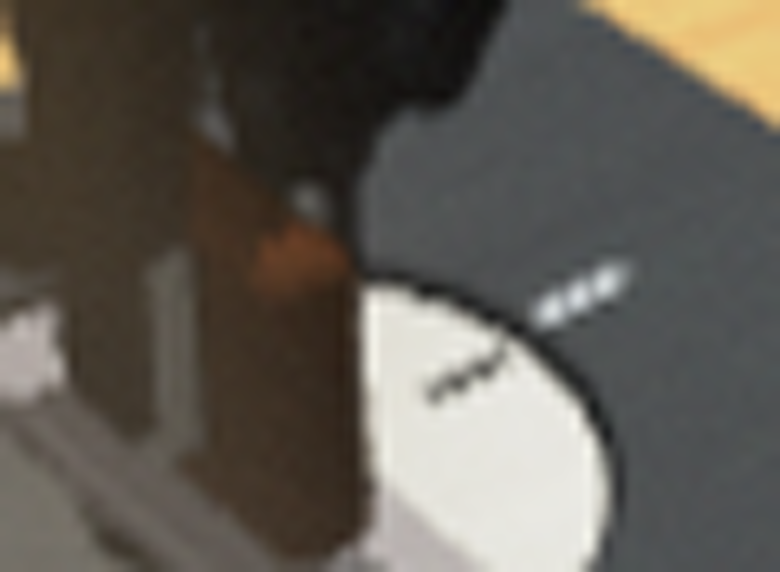

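```bash
python3 - <<'E'
from h import *
g=grab("scene"); c=(260,240);s=13
def w(x,y,z): return ray(g,(x+.5)/s+c[0]-.5,(y+.5)/s+c[1]-.5,z)[:2]
ctr=np.mean([ray(g,*(np.array([211+2360-0,314])*0+q),.066)[:2] for q in ([236+21.1-.5,249+31.4-.5],[236+60.4-.5,249+27.8-.5])],0)
print("ring ctr scene",ctr)
for n,a,b,z in(("ring",(430,390),(505,352),.066),("plate",(540,315),(625,272),.07)):
    A,B=w(*a,z),w(*b,z);d=B-A; m=(A+B)/2-ctr; print(n,"line dir",np.degrees(np.arctan2(d[1],d[0])),"bearing from ctr",np.degrees(np.arctan2(m[1],m[0])),np.linalg.norm(m))
E
```

```text
ring ctr scene [ 0.60180834 -0.05507563]
ring line dir 98.46222314580449 bearing from ctr 99.40215807708418 0.04832472289245855
plate line dir 98.55381139005057 bearing from ctr 98.76056481662954 0.0711235545251456
```

Ring and plate lines agree within about 0.6° (limit 3.4°). I'll do one small firm push to confirm the hard stop.

Call:
send_rows([
  [[0,0,0,0,0,1.5,0],[0,0,0,0,0,3,0],[0,0,0,0,0,3,0],[0,0,0,0,0,3,0]],
])

```text
clock: 9.05
tcp_pos: [0.6042, -0.0564, 0.0849]
tcp_rot: [-1.574, -0.017, 0.01]
ft_force: [2.0, -4.5, 6.7]
opening: 0.179
```

```bash
python3 - <<'E'
from h import *
g=grab("scene"); plan([.603,-.057,.085],7.9)
cv2.imwrite("pics/e11.png",crop(g,290,262,30,22,13))
E
```

```text
clock 9.1 tcp [ 0.6042 -0.0564  0.0849] tool axes x [1.    0.018 0.004] y [ 0.004 -0.004 -1.   ] z [-0.018  1.    -0.004] q [-0.091  0.487 -0.187  0.893 -0.003 -0.109] F [ 0.9 -3.6  6.1] M [-0.85 -0.02  1.36] open 0.18
  flip 0 turn [ 0.23 -6.89  0.23]
  flip 180 turn [ -0.35 173.11   0.35]
  shift [-0.0012 -0.0001 -0.0006]
```

View pics/e11.png

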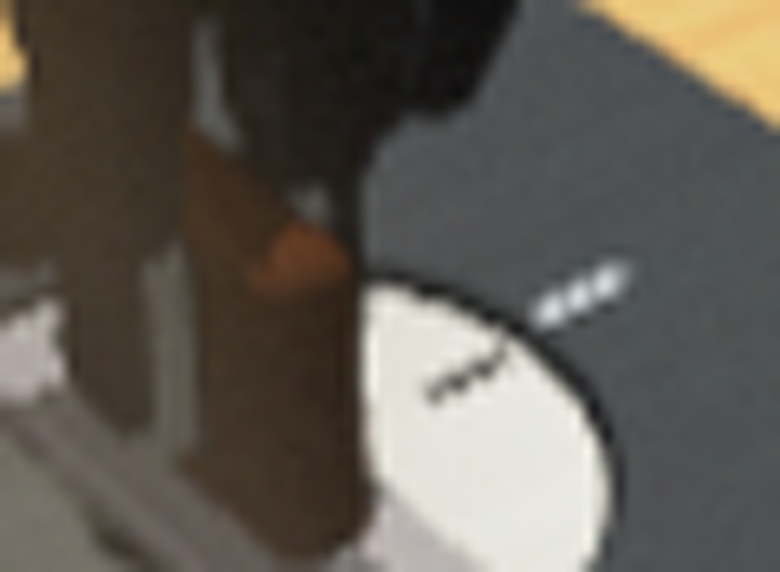

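The torque rose to 1.36 N m and the ring line did not move, so this is the hard stop. Easing back and lifting out.

Call:
send_rows([
  [[0,0,0,0,0,-2,0],[0,0,0,0,0,-4.5,0],[0,0,0,0,0,-4.5,0],[0,0,-0.004,0,0,-4.5,0],[0,0,-0.01,0,0,-4.5,0],[0,0,-0.018,0,0,-4.5,0],[0,0,-0.028,0,0,-4.5,0],[0,0,-0.04,0,0,-4.5,0]],
])

```text
clock: 9.77
tcp_pos: [0.6004, -0.0542, 0.1231]
tcp_rot: [-1.568, -0.069, 0.075]
ft_force: [0.2, 0.2, -2.3]
opening: 0.176
```

```bash
python3 - <<'E'
from h import *
g=grab("scene"); plan([.4856,.353,.16],-9.2)
cv2.imwrite("pics/e12.png",crop(g,280,260,50,38,8))
E
```

```text
clock 9.82 tcp [ 0.6023 -0.0543  0.1261] tool axes x [0.996 0.092 0.001] y [ 0.001  0.001 -1.   ] z [-0.092  0.996  0.001] q [-0.091  0.453 -0.127  0.99   0.001 -0.183] F [ 1.2  0.1 -0.8] M [ 0.07 -0.07  0.02] open 0.18
  flip 0 turn [-0.07 14.48  0.06]
  flip 180 turn [ 8.0000e-02 -1.6552e+02  1.0000e-01]
  shift [-0.0787 -0.0335  0.4164]
```

View pics/e12.png

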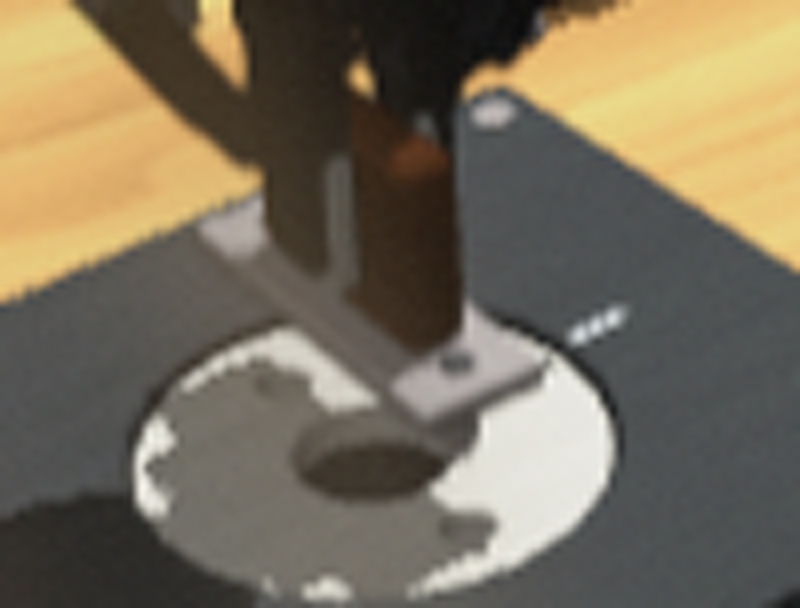

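The spanner is out and the ring stayed put. While the rest is clear of the arm, I'll measure it again from above.

```bash
python3 - <<'E'
from h import *
f=grab("top"); np.savez("f2.npz",**{k:np.array(v) for k,v in f.items()})
cv2.imwrite("pics/f1.png",np.hstack([crop(f,225,257,32,32,7),crop(f,373,216,32,32,5)[:448] if 0 else crop(f,373,216,32,32,7)]))
P=pts(f);Z=P[...,2];v,u=np.mgrid[:480,:640]
hsv=cv2.cvtColor(f["img"],cv2.COLOR_RGB2HSV)
near=(abs(u-225)<34)&(abs(v-257)<34)
m=near&(hsv[...,1]>135)&(hsv[...,2]>120)&(hsv[...,0]<17)
m=cv2.morphologyEx(m.astype(np.uint8),cv2.MORPH_OPEN,np.ones((3,3)))
c,_=cv2.findContours(m,cv2.RETR_EXTERNAL,cv2.CHAIN_APPROX_NONE)
allp=[]
for x in c:
    if cv2.contourArea(x)<50: continue
    W=np.array([ray(f,a,b,.03)[:2] for a,b in x[:,0]],np.float32)*1000; allp.append(W)
    print(cv2.contourArea(x),cv2.minAreaRect(W))
print("all",cv2.minAreaRect(np.vstack(allp)))
for W in allp:
    vx,vy,x0,y0=cv2.fitLine(W,cv2.DIST_L2,0,.01,.01).ravel(); print(np.degrees(np.arctan(vy/vx)),x0,y0)
E
```

```text
407.0 ((482.1380615234375, 329.2748107910156), (26.30890464782715, 136.9715118408203), 80.43693542480469)
418.5 ((490.1002197265625, 377.4106140136719), (27.39045524597168, 136.08665466308594), 80.66571044921875)
all ((486.2280578613281, 353.55157470703125), (75.54669189453125, 136.9715118408203), 80.43693542480469)
-9.55657 481.52823 329.43707
-9.262918 490.00635 377.00797
```

View pics/f1.png

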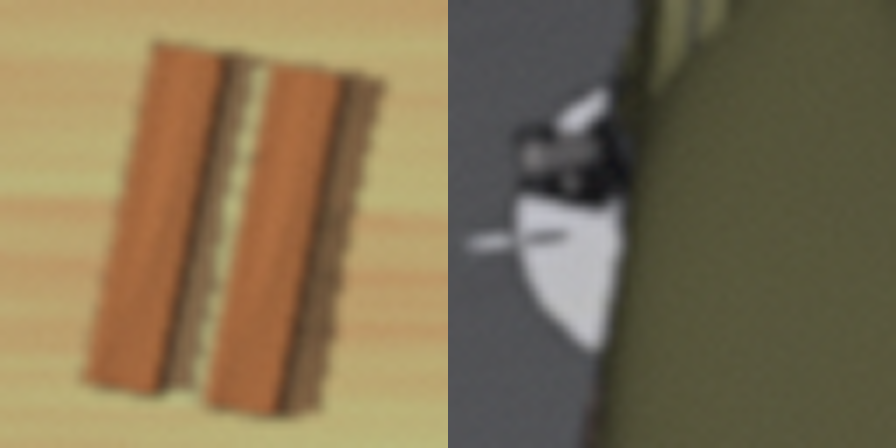

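The top crop shows the ring's dark line at (545,237) in line with the plate's line at (490,242), so the ring is locked. The rest centre is (0.486, 0.3533), yaw −9.45°. Moving back.

Call:
send_rows([
  [[0,0,-0.015,0.01,0,1,0],[0,-0.006,-0.03,0.035,0,3,0],[0,-0.013,-0.035,0.07,0,5,0],[0,-0.02,-0.035,0.105,0,7,0],[0,-0.027,-0.035,0.14,0,9,0],[0,-0.034,-0.035,0.175,0,11,0],[0,-0.041,-0.035,0.21,0,13,0],[0,-0.048,-0.035,0.245,0,14.5,0]],
])

```text
clock: 10.53
tcp_pos: [0.5302, 0.1862, 0.1579]
tcp_rot: [-1.567, 0.129, -0.126]
ft_force: [0.4, 0.1, -2.6]
opening: 0.183
```

```bash
python3 - <<'E'
from h import *
plan([.486,.3533,.13],-9.4)
E
```

```text
clock 10.53 tcp [0.5302 0.1862 0.1579] tool axes x [ 0.987 -0.162 -0.002] y [-0.002  0.    -1.   ] z [ 0.162  0.987 -0.   ] q [ 3.370e-01  3.630e-01 -1.840e-01  1.025e+00  1.000e-03  5.000e-01] F [ 0.4  0.1 -2.6] M [ 0.04 -0.06  0.  ] open 0.183
  flip 0 turn [ 0.    0.07 -0.1 ]
  flip 180 turn [-1.6000e-01 -1.7993e+02 -1.0000e-02]
  shift [-0.0706  0.028   0.1577]
```

Call:
send_rows([
  [[0,-0.015,0,0.034,0,0,0],[0,-0.03,0,0.068,0,0,0],[0,-0.045,0,0.1,0,0,0],[0,-0.058,0,0.13,0,0,0],[0,-0.067,0.005,0.15,0,0,0],[0,-0.07,0.012,0.157,0,0,0],[0,-0.07,0.02,0.157,0,0,0],[0,-0.07,0.025,0.157,0,0,0]],
])

```text
clock: 11.2
tcp_pos: [0.4869, 0.3499, 0.1315]
tcp_rot: [-1.57, 0.128, -0.125]
ft_force: [0.5, -0.2, -2.8]
opening: 0.179
```

Call:
send_rows([
  [[0,0,0,0,0,0,0],[0,0,0,0,0,0,0],[0,0,0,0,0,0,0]],
])

```text
clock: 11.45
tcp_pos: [0.4885, 0.3496, 0.1334]
tcp_rot: [-1.567, 0.128, -0.128]
ft_force: [0.5, 0.8, -2.6]
opening: 0.179
```

```bash
python3 - <<'E'
from h import *
g=grab("scene");plan([.486,.3533,.085],-9.4)
s=state();R=Rot.from_rotvec(s["tcp_rot"]).as_matrix();p=s["tcp_pos"]
c=crop(g,398,185,40,45,8)
def mk(X,col):
    q=(proj(g,X)-[358,140]+.5)*8; cv2.drawMarker(c,tuple(int(a) for a in q),col,0,14,1)
for sx in(-.05,.05):
  for sz in(-.017,.017): mk(p+R@[sx,.0188,sz],(255,0,0))
a=np.radians(-9.45);ex=np.array([np.cos(a),np.sin(a),0]);ey=np.array([-np.sin(a),np.cos(a),0])
for sx in(-.07,.07):
  for sy in(-.039,-.009,.009,.039): mk(np.array([.486,.3533,.03])+sx*ex+sy*ey,(0,255,0))
cv2.imwrite("pics/g1.png",c)
E
```

```text
clock 11.5 tcp [0.4886 0.3499 0.1337] tool axes x [ 0.987 -0.162  0.   ] y [ 0.  0. -1.] z [0.162 0.987 0.   ] q [ 0.621  0.442 -0.124  1.004 -0.     0.785] F [ 0.5 -0.3 -3.2] M [0.05 0.02 0.02] open 0.178
  flip 0 turn [-0.01  0.06  0.02]
  flip 180 turn [ 3.0000e-02 -1.7994e+02  2.0000e-02]
  shift [-0.0032  0.0487  0.0029]
```

View pics/g1.png

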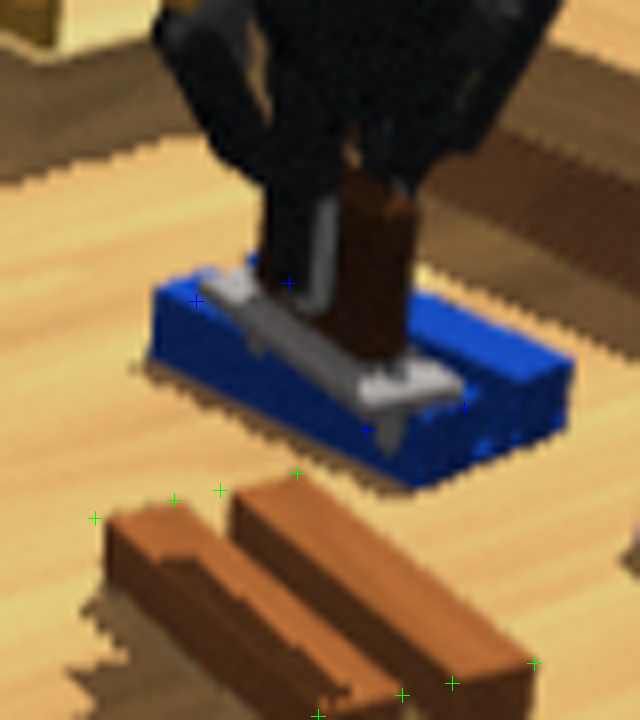

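Predicted against actual corners show the same small camera offset as at the ring. I'll shift z +3.6 mm and x −3.2 mm, lower to just above the rails, and look.

Call:
send_rows([
  [[0,-0.003,0.01,0.0036,0,0,0],[0,-0.003,0.025,0.0036,0,0,0],[0,-0.003,0.04,0.0036,0,0,0],[0,-0.003,0.05,0.0036,0,0,0],[0,-0.003,0.054,0.0036,0,0,0],[0,-0.003,0.054,0.0036,0,0,0],[0,-0.003,0.054,0.0036,0,0,0]],
])

```text
clock: 12.08
tcp_pos: [0.4858, 0.355, 0.0794]
tcp_rot: [-1.567, 0.127, -0.127]
ft_force: [-0.3, 0.0, -2.8]
opening: 0.177
```

```bash
python3 - <<'E'
from h import *
g=grab("scene");plan([.486,.354,.0495],-9.4)
cv2.imwrite("pics/g2.png",crop(g,398,202,32,30,12))
E
```

```text
clock 12.13 tcp [0.4861 0.3553 0.0799] tool axes x [ 0.987 -0.161  0.001] y [ 0.001  0.001 -1.   ] z [0.161 0.987 0.001] q [ 0.631  0.487 -0.202  0.881  0.     0.793] F [ 0.4  0.5 -2.4] M [-0.01  0.   -0.01] open 0.178
  flip 0 turn [-0.05  0.15  0.05]
  flip 180 turn [ 7.0000e-02 -1.7985e+02  7.0000e-02]
  shift [ 0.0001  0.0304 -0.0013]
```

View pics/g2.png

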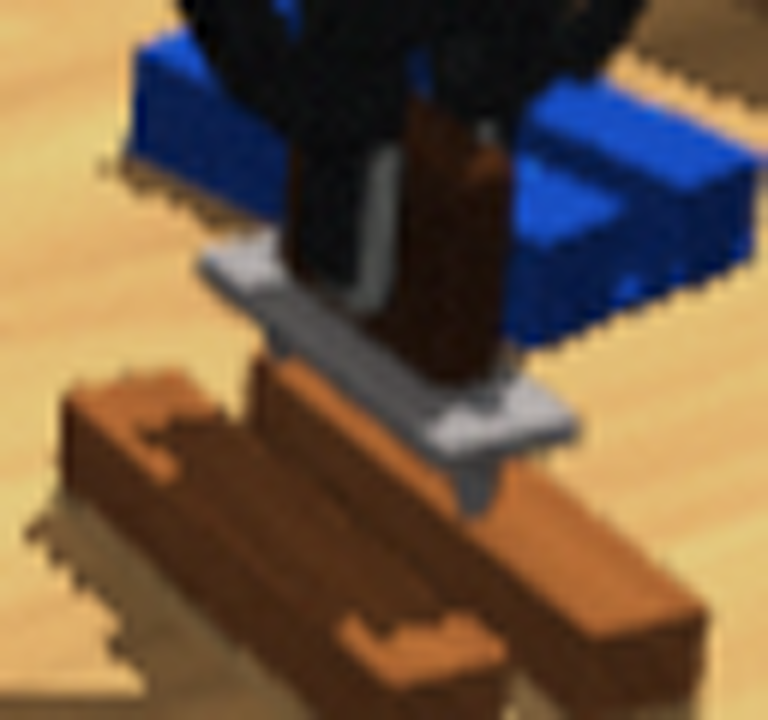

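The near pin tip (477,515) will drop to about (480,571). The groove there spans x = 424 to 520, so it is centred within about 1.5 mm. Correcting by −1.3 mm and lowering.

Call:
send_rows([
  [[0,0,0.004,-0.0013,0,0,0],[0,0,0.009,-0.0013,0,0,0],[0,0,0.014,-0.0013,0,0,0],[0,0,0.019,-0.0013,0,0,0],[0,0,0.022,-0.0013,0,0,0],[0,0,0.022,-0.0013,0,0,0]],
])

```text
clock: 12.63
tcp_pos: [0.4847, 0.3531, 0.0562]
tcp_rot: [-1.568, 0.128, -0.126]
ft_force: [-1.3, -0.1, -2.3]
opening: 0.178
```

```bash
python3 - <<'E'
from h import *
g=grab("scene");plan([.486,.354,.0495],-9.4)
cv2.imwrite("pics/g3.png",crop(g,398,202,32,30,12))
E
```

```text
clock 12.68 tcp [0.485  0.3533 0.0566] tool axes x [ 0.987 -0.161 -0.001] y [-0.001 -0.001 -1.   ] z [ 0.161  0.987 -0.001] q [ 0.63   0.507 -0.235  0.83  -0.     0.791] F [-0.2 -0.3 -1.9] M [-0.02 -0.    0.02] open 0.181
  flip 0 turn [ 0.06  0.16 -0.06]
  flip 180 turn [-9.0000e-02 -1.7984e+02 -9.0000e-02]
  shift [0.0009 0.0071 0.0008]
```

View pics/g3.png

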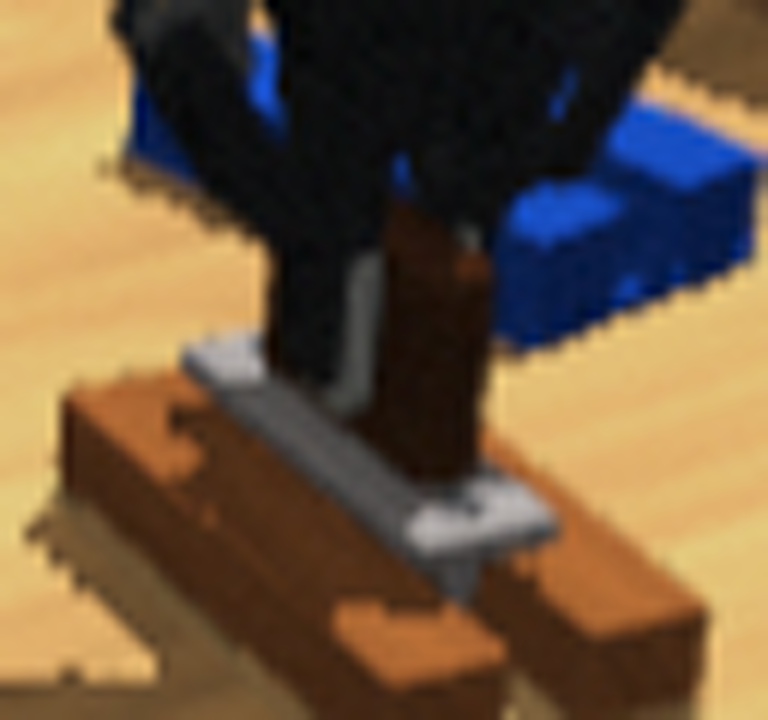

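The pins are in the groove with no contact. Setting down the last 8 mm or so gently.

Call:
send_rows([
  [[0,0,0.002,0.0005,0,0,0],[0,0,0.004,0.0005,0,0,0],[0,0,0.006,0.0005,0,0,0],[0,0,0.0075,0.0005,0,0,0],[0,0,0.0085,0.0005,0,0,0],[0,0,0.0085,0.0005,0,0,0]],
])

```text
clock: 13.18
tcp_pos: [0.4856, 0.3542, 0.0489]
tcp_rot: [-1.567, 0.127, -0.127]
ft_force: [0.8, 0.4, -2.3]
opening: 0.183
```

```bash
python3 - <<'E'
from h import *
g=grab("scene");plan([.486,.354,.0495],-9.4)
cv2.imwrite("pics/g4.png",crop(g,398,202,32,30,12))
E
```

```text
clock 13.23 tcp [0.4856 0.3542 0.0489] tool axes x [ 0.987 -0.161  0.   ] y [ 0.  0. -1.] z [0.161 0.987 0.   ] q [ 0.63   0.515 -0.244  0.811  0.     0.792] F [-0.5 -0.4 -0.8] M [-0.04  0.01 -0.02] open 0.178
  flip 0 turn [-0.01  0.16  0.01]
  flip 180 turn [ 2.0000e-02 -1.7984e+02  2.0000e-02]
  shift [ 0.0004 -0.0006 -0.0001]
```

View pics/g4.png

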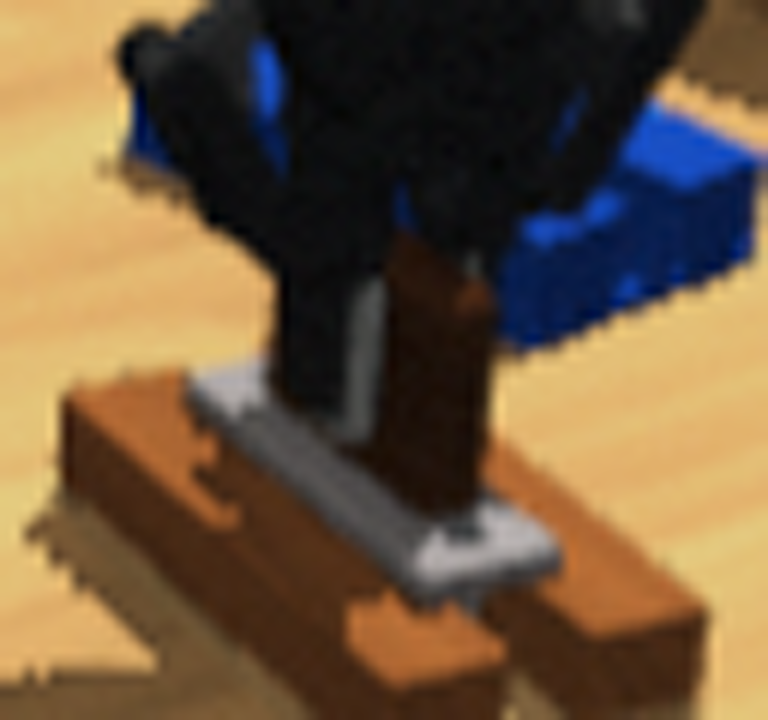

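Contact is just beginning. One more millimetre, then hold to seat it.

Call:
send_rows([
  [[0,0,0.0007,0,0,0,0],[0,0,0.0014,0,0,0,0],[0,0,0.0014,0,0,0,0],[0,0,0.0014,0,0,0,0]],
])

```text
clock: 13.57
tcp_pos: [0.4855, 0.3542, 0.0488]
tcp_rot: [-1.566, 0.126, -0.127]
ft_force: [-2.7, -2.3, 6.1]
opening: 0.18
```

```bash
python3 - <<'E'
from h import *
plan()
E
```

```text
clock 13.57 tcp [0.4855 0.3542 0.0488] tool axes x [ 0.987 -0.161  0.001] y [ 0.001  0.001 -1.   ] z [0.161 0.987 0.001] q [ 0.63   0.515 -0.245  0.81   0.     0.792] F [-2.7 -2.3  6.1] M [-0.36  0.44  0.01] open 0.18
```

The spanner is seated (+6 N, z = 0.0488, the same as at pickup). Opening now.

Call:
send_rows([
  [[0,0,-0.0012,0,0,0,0],[0.4,0,-0.0012,0,0,0,0],[0.7,0,-0.0012,0,0,0,0],[1,0,-0.0012,0,0,0,0],[1,0,-0.0012,0,0,0,0],[1,0,-0.0012,0,0,0,0],[1,0,-0.0012,0,0,0,0],[1,0,-0.0012,0,0,0,0]],
])

```text
clock: 14.23
tcp_pos: [0.4855, 0.3542, 0.0485]
tcp_rot: [-1.567, 0.127, -0.127]
ft_force: [0.5, 0.1, 0.4]
opening: 1.001
```

```bash
python3 - <<'E'
from h import *
g=grab("scene");plan()
cv2.imwrite("pics/g5.png",crop(g,398,195,40,38,10))
E
```

```text
clock 14.28 tcp [0.4855 0.3541 0.0486] tool axes x [ 0.987 -0.161 -0.   ] y [-0. -0. -1.] z [ 0.161  0.987 -0.   ] q [ 0.63   0.515 -0.244  0.811 -0.     0.792] F [-0.6  0.7 -0.2] M [-0.   -0.    0.02] open 1.001
```

View pics/g5.png

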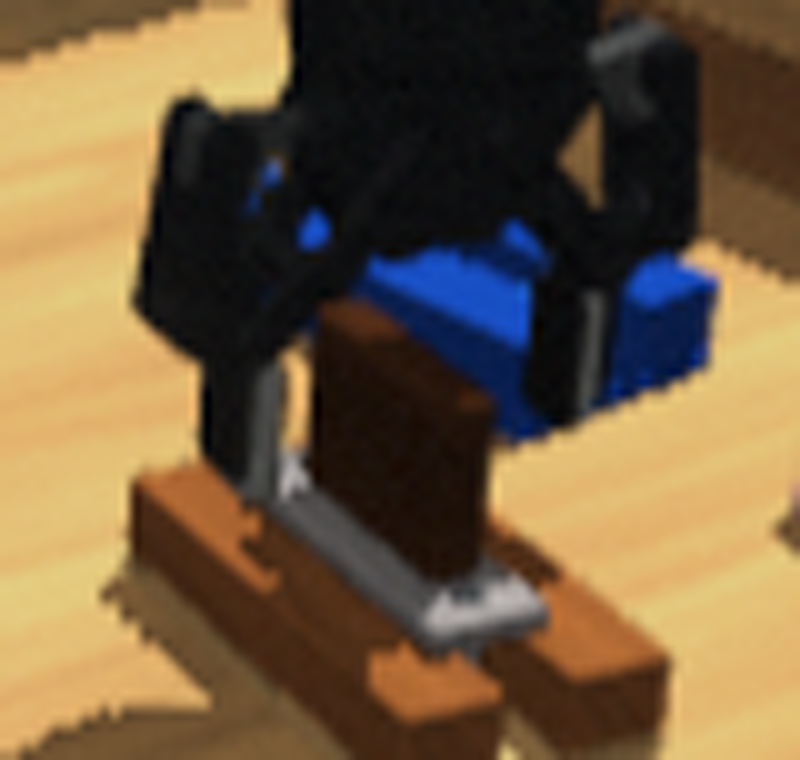

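The spanner is released and standing on the rest. I'll retreat straight up, then move back toward the start so the top camera can see it.

Call:
send_rows([
  [[1,0,-0.02,0,0,0,0],[1,0,-0.05,0,0,0,0],[1,0,-0.085,0,0,0,0],[1,0,-0.12,0,0,0,0],[1,-0.03,-0.15,0,0,0,0],[1,-0.06,-0.16,0,0,0,0],[1,-0.095,-0.17,0,0,0,0],[1,-0.13,-0.18,0,0,0,0]],
])

```text
clock: 14.95
tcp_pos: [0.3564, 0.3752, 0.2297]
tcp_rot: [-1.566, 0.127, -0.128]
ft_force: [-0.4, 1.0, -0.1]
opening: 0.998
```

Call:
send_rows([
  [[1,-0.03,0,0.01,0,0,0],[1,-0.06,0,0.02,0,0,0],[1,-0.09,0,0.03,0,0,0],[1,-0.12,0,0.04,0,0,0],[1,-0.13,0,0.05,0,0,0],[1,-0.13,0,0.05,0,0,0],[1,-0.13,0,0.05,0,0,0]],
])

```text
clock: 15.53
tcp_pos: [0.2365, 0.4455, 0.2286]
tcp_rot: [-1.567, 0.125, -0.126]
ft_force: [1.5, -0.6, 0.3]
opening: 0.998
```

```bash
python3 - <<'E'
from h import *
plan()
f=grab("top");P=pts(f);Z=P[...,2];v,u=np.mgrid[:480,:640]
hsv=cv2.cvtColor(f["img"],cv2.COLOR_RGB2HSV)
near=(abs(u-225)<34)&(abs(v-257)<34)
bar=near&(hsv[...,1]<60)&(hsv[...,2]>70)&(Z>.03)
c,_=cv2.findContours(bar.astype(np.uint8),cv2.RETR_EXTERNAL,cv2.CHAIN_APPROX_NONE)
p=np.vstack([x[:,0] for x in c if cv2.contourArea(x)>6])
print(cv2.minAreaRect(np.array([ray(f,a,b,.038)[:2] for a,b in p],np.float32)*1000), "bar z",np.median(Z[bar]))
cv2.imwrite("pics/h1.png",np.hstack([crop(f,225,257,30,40,6),crop(f,373,216,40,40,6)]))
cv2.imwrite("pics/h2.png",f["img"][:,:,::-1])
E
```

```text
clock 15.53 tcp [0.2365 0.4455 0.2286] tool axes x [ 0.987 -0.159  0.001] y [ 0.001 -0.    -1.   ] z [ 0.159  0.987 -0.   ] q [ 1.083e+00  2.260e-01 -1.910e-01  1.153e+00 -1.000e-03  1.243e+00] F [ 1.5 -0.6  0.3] M [-0.02  0.   -0.02] open 0.998
((484.2886047363281, 353.2391662597656), (34.536006927490234, 99.55731201171875), 79.95662689208984) bar z 0.038356905491936544
```

View pics/h1.png

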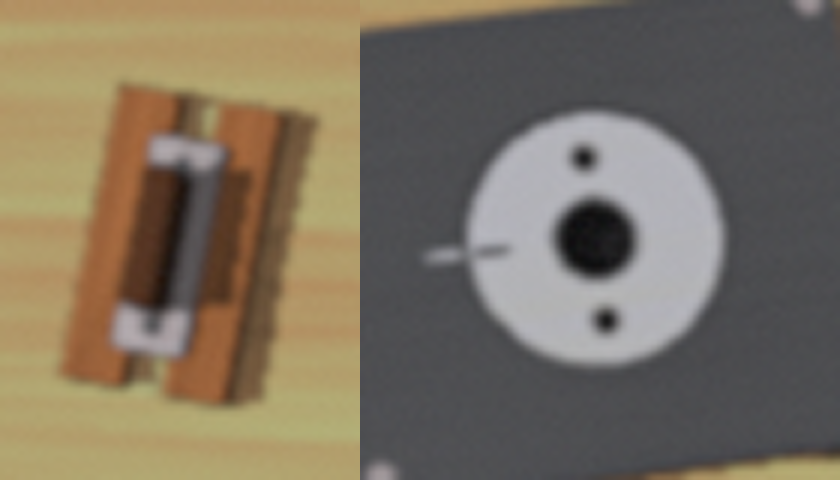

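View pics/h2.png

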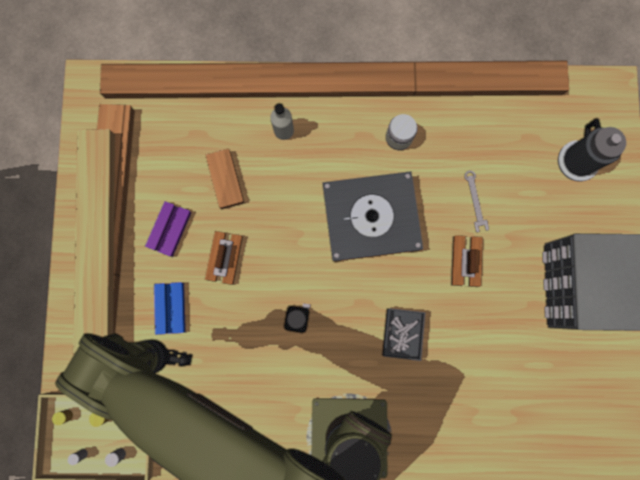

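The top view shows the ring locked: the hole axis is at about 8.0° and the plate at 7.9°. The spanner's bar centre is at (0.4843, 0.3532) on the rest, about 2 mm along and under 1 mm across from its centre. The bystanders are unmoved.

```bash
python3 - <<'E'
from plant import *
print(job_done())
E
```

```text
the job is handed in; nothing more can be done
None
```

I locked the ring with the larger (left-hand) spanner, put the spanner back on its own rest and handed the job in at about 15.6 s. `job_done()` gives no verdict, so the evidence is my own checks.

- **Ring:** both pins went fully into the holes. At the stop, the torque rose to 1.36 N m and the ring's line stopped moving. In the last top view the hole axis is at about 8.0° and the plate at 7.9°, with the two witness lines meeting.
- **Spanner:** it was pressed down with about 6 N while still held, then released. The bar centre is within about 2 mm along and 1 mm across of the rest's centre, in line to about 0.6°. The bar's top reads 38 mm above the table, as expected.
- **Bystanders:** by eye in the last top view, the smaller spanner, wrench, offcut and look-alike rests have not moved. The arm is clear of everything.
- **Disagreement:** the two cameras and the arm differed by about 2–3 mm at the ring. I corrected this from the scene view before lowering the pins, and they went in without pushing on the ring.

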